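Build up a printed gear stack on its shaft

TASK

Put the freshly printed gear stack together on the shaft of the round base: first the big gear, flat on the base, then the plain sleeve, then the small gear, and last the closed cap over the shaft's end, each fully down onto the one before. Leave the glue stick, the angle bracket and the jar standing where they are, and let go of everything at the end.

Things in the scene. Friction and masses are not known exactly. Their poses are not given: they have to be found in the camera images.
- spindle: Dark printed round base, 100 mm across and 10 mm thick, fixed to the bench, with one upright grey shaft in its centre: 14 mm thick up to 63 mm above the bench, then a cone that narrows to 5 mm across at the top, 71 mm above the bench. Origin: centre of the base's underside, on the bench; z up along the shaft.
- gear_mid (a point): Centre (half-way up, on the axis) of the loose big gear: grey, 64 mm across the tips of its 18 teeth, 16 mm thick, lying flat, with an open 18 mm hole right through the middle; on its upper face a ring of six small dark dots. z up along the hole.
- sleeve_mid (a point): Centre (half-way up, on the axis) of the loose plain sleeve: a grey smooth tube standing upright, 36 mm outside, 18 mm hole right through, 18 mm high. z up along the hole.
- pinion_mid (a point): Centre (half-way up, on the axis) of the loose small gear: grey, 46 mm across the tips of its 14 teeth, 16 mm thick, lying flat, with an open 18 mm hole right through. z up along the hole.
- cap_mid (a point): Centre (half-way up, on the axis) of the loose cap: a grey round cap with thin dark ribs down its side, standing upright, 40 mm across, 26 mm high, closed on top; from below it has an 18 mm hole, 14 mm deep, that goes over the shaft's end. z up along the hole.
- glue_mid (a point): Middle of a loose glue stick that stands upright: 31 mm across, 95 mm high, white with a yellow cap. Not to be disturbed. z up.
- bracket_mid (a point): Middle of a loose dark printed angle bracket: foot 50 mm (its x) by 40 mm (its y), an upright wall 40 mm high along its +x edge; the point lies 20 mm above the bench. Not to be disturbed. z up.
- jar_mid (a point): Middle of a loose closed round jar, 48 mm across and 55 mm high, clear with a white lid. Not to be disturbed. z up.
There are look-alikes about, which are no part of the job. What is shaped like the part that bears pinion_mid but brown is not meant.

How it is judged:
By the outcome, as a careful person would: the job done as asked, in the order asked, and still so for the second after the job is handed in, with the robot touching nothing.
It also fails if it takes over 99 s, if anything falls off the work surface, if the arm or the gripper's body presses on something with over 40 N, if the wrist force passes 120 N, or if a joint passes its speed limit or range.

ROBOT

A 6-joint arm with a two-finger parallel gripper is mounted at the origin on the work surface. World frame = base frame: x ahead of the robot, y to its left, z up, the work surface at z = 0. Lengths are in m, angles in rad, forces in N, time in s.
With the tool pointing down it reaches from about 0.25 to 0.775 m from the base axis. Payload 4 kg.
Tool frame: the origin (TCP) lies at the very end of the fingers, on their centre line; the grasp point (between the pads) lies 19 mm behind it; z points along the fingers, y is the line along which they close (so a half turn about z gives the same grasp; the last joint's range is limited). The gripper opens to 85 mm and grips with 20 to 120 N. Pads are 22 mm wide; open, the fingers measure 114 mm over their backs; the gripper's body (76 mm by 85 mm) begins 54 mm behind the grasp point. The pads swing forward as they close: fully open they stand 13 mm farther back than shut.
Start: joints at [1.169, 0.087, 1.371, -0, 1.684, -0.103], TCP at [0.162, 0.526, 0.231] pointing down, gripper open.
Joint ranges: [-3.1, 3.1], [-0.76, 2.03], [0.27, 2.55], [-1.08, 4.22], [0.17, 2.65], [-2.57, 2.57]. Speed limits (rad/s): [2.79, 2.79, 3.14, 3.14, 3.14, 3.14].

INTERFACE

Orientations are given as a unit quaternion [x, y, z, w].
In Python, from plant import env, eyes, sign_off, spotter gives the robot as it stands.
- The arm moves only by the tool play_rows, never from a script. Its argument "moves" is text: rows parted by semicolons, each of 7 numbers parted by spaces: the shift along the tool's x, y, z in cm, then the turn, a rotation vector about the tool's x, y, z in rad, then the opening, from 0 (shut) to 1 (fully open). In form: dx dy dz wx wy wz fingers; .... A call has 1 to 8 rows; each row is the pose to reach, as a shift and turn from the pose commanded when the call began, along the tool's axes at that moment; what a row does not reach only later rows make up. A row lasts 1/12 s, in which the tool goes at most 41.7 mm and 7.16 degrees, less where a joint would pass 70% of its speed; a pose out of reach is approached as far as the arm can. A call with a gripper value outside its range is refused whole. The fingers move at their own pace and stop on an object; "grip_force" is the grip in N (left out, the last holds). Time passes only in rows, so rows that repeat a pose let the fingers close. It gives the time, the measured TCP pose, the force, the opening and the grip force at its end, in the units of the state.
- env.sense(): the state, without advancing time (a new reading comes with each control period).
- eyes.read_camera(name): name is "scene" or "top" or "wrist"; returns the picture (384x512x3 uint8, red, green, blue); there is no depth.
- eyes.calibration(name): a dict with "camera_matrix" (3x3 intrinsics, pixels), "origin" and "attitude" of the camera in the world. Camera axes: x right, y down, z forward; pixel columns grow to the right and rows downward; lengths in m; the calibration is good to about 2 mm. The wrist camera is an equidistant fisheye: a pixel r from the principal point sees the ray r / f radians off the axis. A picture is of the moment at which its call begins: read the wrist's pose just before it. calibration takes no time and is no camera call; for the wrist camera it gives the pose at the moment of the call.
- sign_off(): hands the job in; it is judged then, once.
Trained networks look in the newest picture that a camera, given by its name, has taken for a name from the list of things; names that differ only in an ending like _2 or _b are one class to them, and where a whole thing is asked for, a point or a joint stands for the part that bears it (a point fixed in the world has none). Each returns a list of dicts, best first, with "p" (0 to 1); they miss things now and then, are a little off and sometimes report something else, mostly with a low value. They report only what shows in the picture. A call takes as long as a camera call. They do not tell look-alikes from the thing itself.
- spotter.find_in(target, camera): "bbox" ([left, top, right, bottom] in pixels, round what is visible of it).
- spotter.masks_of(target, camera): "pixels" (384x512 bool, what is visible of it) and "bbox" ([left, top, right, bottom] in pixels, round what is visible of it).
- spotter.tip_of(target, camera): "point" ([column, row] in pixels: a listed point, or the origin of a listed thing).
The state is a dict: "time": time; "joint_positions": joint angles; "joint_velocities": joint speeds; "tau": joint torques, N m; "ee_pos": TCP position; "orientation": TCP orientation; "wrist_force": force on the tool from outside, world axes, zero at the start; "moment": the same for the moment, N m; "gripper_width": finger opening in m; "finger_force": force on a finger pad.
Only numpy, scipy, OpenCV 4.12 (cv2) and the standard library are available. Lean on these libraries where they do the work, as an engineer would, in place of code of your own. Each camera call takes 0.05 s, during which the arm holds its last target. There are 200 camera calls.

## Working session

There is one attempt and no reset: what is moved stays moved. The work goes in short steps, Python scripts to look and compute and a tool call to move; the robot and the scene stay as the last step left them, time stands still between calls to the robot, and variables do not carry over. Pictures are saved under pics/ and viewed, at most 14 in all, crops included, and the job is handed in when it is done.

Besides the shell and the picture viewer there is one more tool, called by a JSON object that holds its "fn" and its "kwargs", one argument or row to a line. play_rows: Moves the arm, as the interface text tells. Its arguments: {"type":"object","properties":{"moves":{"type":"string"},"grip_force":{"type":"number"}},"required":["moves"]}

```bash
mkdir -p pics; cat > h.py <<'E'
import numpy as np, cv2
from scipy.spatial.transform import Rotation as R
from plant import env, eyes, sign_off, spotter
def att(c):
    a=np.array(c["attitude"],float)
    return a if a.shape==(3,3) else R.from_quat(a).as_matrix()
def ray(name,px,c=None):
    c=c or eyes.calibration(name);K=np.array(c["camera_matrix"]);px=np.array(px,float)
    if name=="wrist":
        v=np.array([(px[0]-K[0,2])/K[0,0],(px[1]-K[1,2])/K[1,1]]);t=np.hypot(*v)
        d=np.array([*(v/max(t,1e-9)*np.sin(t)),np.cos(t)])
    else: d=np.linalg.inv(K)@[px[0],px[1],1]
    return np.array(c["origin"]),att(c)@d
def onz(name,px,z,c=None):
    o,d=ray(name,px,c); return o+d*(z-o[2])/d[2]
def save(name,f):
    im=eyes.read_camera(name); cv2.imwrite("pics/"+f,im[:,:,::-1]); return im
Z=dict(gear_mid=.008,sleeve_mid=.009,pinion_mid=.008,cap_mid=.013,spindle=0,glue_mid=.0475,bracket_mid=.02,jar_mid=.0275)
E
python3 - <<'E'
from h import *
a=save("top","top.png");b=save("scene","scene.png")
cv2.imwrite("pics/both.png",cv2.resize(np.vstack([a,b])[:,:,::-1],None,fx=.78,fy=.78))
print(eyes.calibration("top"));print(eyes.calibration("scene"));print(env.sense())
for n in Z:
  for cam in("top","scene"):
    print(n,cam,[(np.round(r["point"]),round(r["p"],2),np.round(onz(cam,r["point"],Z[n]),3)[:2]) for r in spotter.tip_of(n,cam)[:3]])
E
```

```text
{'camera_matrix': array([[457.43595002,   0.        , 252.09596459],
       [  0.        , 457.43595002, 199.39832673],
       [  0.        ,   0.        ,   1.        ]]), 'origin': array([0.45069975, 0.04683268, 1.08140577]), 'attitude': array([-0.70213848,  0.71034432, -0.03732072,  0.0319323 ])}
{'camera_matrix': array([[380.48186577,   0.        , 259.8601076 ],
       [  0.        , 380.48186577, 198.35455764],
       [  0.        ,   0.        ,   1.        ]]), 'origin': array([ 1.09116595, -0.15540703,  0.67501597]), 'attitude': array([ 0.75002618,  0.53969478, -0.21446341, -0.31653707])}
{'time': 0.1, 'joint_positions': array([ 1.16893168e+00,  8.78856303e-02,  1.37211055e+00,  2.64875028e-05,
        1.68360885e+00, -1.03113607e-01]), 'joint_velocities': array([ 0.00039321, -0.00046232, -0.00484716, -0.00074961,  0.00061254,
        0.00146191]), 'tau': array([ 2.94789243e-03, -3.53018332e+01, -3.14217675e+01, -5.36538084e-05,
        8.03437288e-03, -2.70770363e-05]), 'ee_pos': array([0.16170597, 0.52521987, 0.23024993]), 'orientation': array([ 1.48819098e-01,  9.88863926
[... 929 characters left out ...]
([329., 180.]), 0.5, array([0.463, 0.265]))]
spindle top [(array([318., 164.]), 0.96, array([ 0.641, -0.121])), (array([382., 175.]), 0.63, array([ 0.613, -0.274]))]
spindle scene [(array([204., 276.]), 0.71, array([ 0.638, -0.107])), (array([265., 188.]), 0.43, array([0.426, 0.101]))]
glue_mid top [(array([383., 175.]), 0.83, array([ 0.604, -0.262]))]
glue_mid scene [(array([122., 269.]), 0.66, array([ 0.604, -0.26 ]))]
bracket_mid top [(array([230., 254.]), 0.88, array([0.429, 0.089]))]
bracket_mid scene [(array([263., 188.]), 0.78, array([0.446, 0.089]))]
jar_mid top [(array([313., 237.]), 0.67, array([ 0.466, -0.101]))]
jar_mid scene [(array([191., 213.]), 0.83, array([ 0.481, -0.099]))]
```

View pics/both.png

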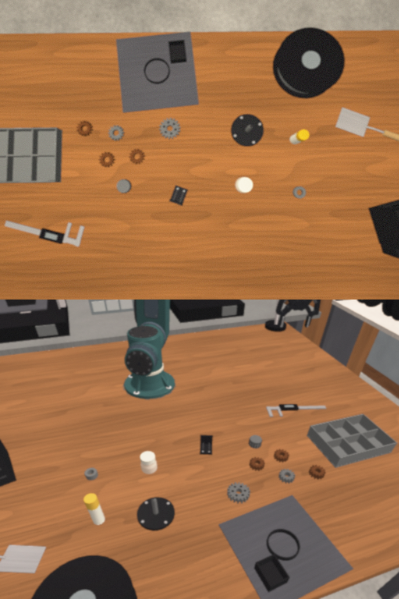

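The top view shows four small-gear-shaped things, at about (150,170) grey and (108,164), (137,204), (175,200) brown. The grey one fits pinion_mid. I'll confirm it in an enlarged crop and refine the centres.

```bash
python3 - <<'E'
from h import *
a=save("top","top2.png")
cv2.imwrite("pics/crop.png",cv2.resize(a[130:270,90:420][:,:,::-1],None,fx=2.4,fy=2.4,interpolation=cv2.INTER_CUBIC))
H=dict(gear_mid=.016,sleeve_mid=.018,pinion_mid=.016,cap_mid=.026)
for n in H:
  for r in spotter.masks_of(n,"top")[:4]:
    m=r["pixels"];v,u=np.nonzero(m);c=[u.mean(),v.mean()]
    print(n,round(r["p"],2),np.round(c,1),m.sum(),a[m].mean(0).round(),onz("top",c,H[n]*.7).round(4)[:2])
E
```

```text
gear_mid 0.63 [217.4 164.2] 513 [135. 123. 110.] [0.6405 0.1191]
sleeve_mid 0.53 [383.6 246.3] 179 [135. 122. 109.] [ 0.4424 -0.2669]
pinion_mid 0.77 [108.5 164.3] 238 [124.  74.  39.] [0.643  0.3764]
pinion_mid 0.72 [149.1 169.9] 264 [133. 120. 106.] [0.6286 0.2804]
pinion_mid 0.71 [137.2 204.2] 246 [133.  80.  43.] [0.5475 0.3076]
pinion_mid 0.48 [175.3 200.6] 288 [142.  87.  47.] [0.5551 0.2182]
cap_mid 0.61 [159.  238.4] 275 [134. 125. 114.] [0.4669 0.2544]
cap_mid 0.45 [383.  246.8] 156 [134. 123. 111.] [ 0.4414 -0.2639]
```

View pics/crop.png

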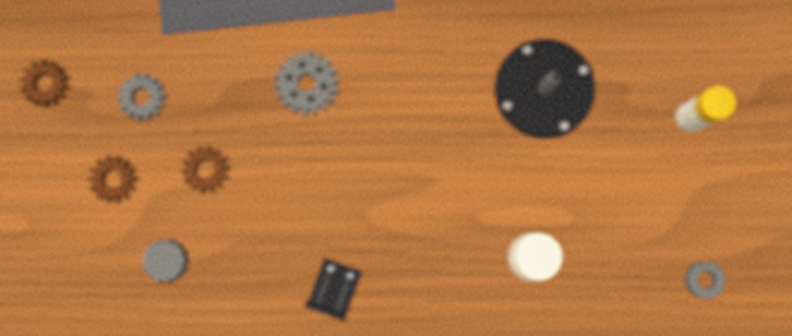

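The crop shows the big gear with dots at (307,83), the base at (545,88), the sleeve at (705,280) and the cap at (165,260). The grey small gear is at crop (142,97), which is top pixel (149,170), and the three others of its shape are brown, so grey is the one meant. Moving above the big gear.

{"fn": "play_rows", "kwargs": {
  "moves": "-3.6 -1.5 0.5 0 0 0 1;-7.2 -3 1 0 0 0 1;-10.8 -4.5 1.5 0 0 0 1;-14.4 -6 2 0 0 0 1;-18 -7.5 2.5 0 0 0 1;-21.6 -9 3 0 0 0 1;-25.2 -10.5 3.5 0 0 0 1;-28.8 -12 4 0 0 0 1",
  "grip_force": 40
}}

```text
time: 1.82
ee_pos: [0.403, 0.3248, 0.1914]
orientation: [0.149, 0.989, 0.0, 0.0]
wrist_force: [0.3, 0.8, 0.3]
gripper_width: 0.0853
finger_force: 0.0
```

{"fn": "play_rows", "kwargs": {
  "moves": "-3.6 -1.5 0.5 0 0 0 1;-7.2 -3 1 0 0 0 1;-10.8 -4.5 1.5 0 0 0 1;-14.4 -6 2 0 0 0 1;-18 -7.5 2.5 0 0 0 1;-21.6 -9 3 0 0 0 1;-25.2 -10.5 3.5 0 0 0 1;-28.8 -12.4 4 0 0 0 1"
}}

```text
time: 2.48
ee_pos: [0.642, 0.122, 0.151]
orientation: [0.149, 0.989, 0.0, 0.0]
wrist_force: [0.5, 0.0, 0.2]
gripper_width: 0.0856
finger_force: 0.0
```

```bash
cat >> h.py <<'E'
def rel(X,s=None):
    "shift in tool axes, cm, from measured pose to world X"
    s=s or env.sense(); return (R.from_quat(s["orientation"]).inv().apply(np.array(X)-s["ee_pos"])*100).round(2)
def look(n,z,cam="wrist"):
    c=eyes.calibration(cam)
    for r in spotter.masks_of(n,cam)[:3]:
        v,u=np.nonzero(r["pixels"]);p=[u.mean(),v.mean()];x=onz(cam,p,z,c)
        print(n,round(r["p"],2),np.round(p),r["bbox"],x.round(4)[:2])
    for r in spotter.tip_of(n,cam)[:2]: print("  tip",round(r["p"],2),np.round(r["point"]),onz(cam,r["point"],Z[n],c).round(4)[:2])
E
python3 - <<'E'
from h import *
s=env.sense();print(s["time"],s["ee_pos"],s["orientation"],s["joint_positions"].round(2))
print(eyes.calibration("wrist"))
save("wrist","w1.png");look("gear_mid",.016);look("spindle",.01)
E
```

```text
2.4833 [0.64195032 0.12196136 0.1509792 ] [1.48605060e-01 9.88896560e-01 3.52012971e-04 7.90989168e-05] [ 0.1   0.34  1.23  0.    1.57 -1.17]
{'camera_matrix': array([[297.31863964,   0.        , 255.91466752],
       [  0.        , 297.31863964, 188.94392954],
       [  0.        ,   0.        ,   1.        ]]), 'origin': array([0.57044584, 0.1433803 , 0.29327031]), 'attitude': array([0.79537805, 0.58778664, 0.08808718, 0.11883292])}
gear_mid 0.82 [254. 175.] [219.1, 141.7, 287.0, 207.8] [0.6413 0.1128]
  tip 0.64 [254. 175.] [0.6438 0.1126]
spindle 0.62 [ 71. 224.] [35.6, 186.9, 103.0, 263.9] [ 0.6281 -0.1093]
spindle 0.54 [401. 121.] [378.9, 98.1, 422.6, 142.4] [0.6268 0.2789]
  tip 0.76 [ 72. 224.] [ 0.6305 -0.1166]
```

View pics/w1.png

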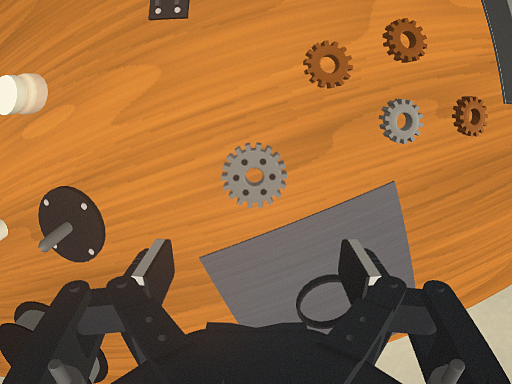

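The wrist view shows the big gear at (254,175), the base at (70,224) with its shaft leaning left, and the grey small gear at (401,121). I'll check how the wrist calibration agrees with the finger midline at column 255.

```bash
python3 - <<'E'
from h import *
s=env.sense();c=eyes.calibration("wrist")
T=R.from_quat(s["orientation"]).as_matrix()
print((T.T@att(c)).round(4));print(T.T@(c["origin"]-s["ee_pos"]))
for n,p in dict(gear=(254,175),pin=(401,121)).items(): print(n,onz("wrist",p,.014,c).round(4), (T.T@(onz("wrist",p,.014,c)-s["ee_pos"])).round(4))
im=save("top","x.png")
for n,h in (("gear_mid",.012),):look(n,h,"top");look(n,h,"scene")
E
```

```text
[[ 5.000e-04 -9.562e-01 -2.926e-01]
 [ 1.000e+00  5.000e-04 -1.000e-04]
 [ 3.000e-04 -2.926e-01  9.562e-01]]
[ 0.07463514 -0.00040325 -0.14230152]
gear [0.6363 0.1218 0.014 ] [ 0.0033 -0.0023  0.1369]
pin [0.6249 0.2808 0.014 ] [0.0611 0.1463 0.137 ]
gear_mid 0.74 [217. 166.] [203.7, 157.1, 227.5, 179.5] [0.6355 0.1208]
  tip 0.77 [212. 163.] [0.6451 0.1324]
gear_mid 0.78 [305. 247.] [290.0, 234.7, 320.1, 261.4] [0.6432 0.1176]
  tip 0.68 [305. 249.] [0.6435 0.1172]
```

```bash
python3 - <<'E'
from h import *
s=env.sense();print(s["time"],s["ee_pos"])
save("wrist","w2.png");look("gear_mid",.016);look("spindle",.005);look("pinion_mid",.016);print(env.sense()["ee_pos"])
E
```

```text
2.9833 [0.64003911 0.12416765 0.15217687]
gear_mid 0.86 [252. 177.] [219.0, 144.2, 284.8, 212.1] [0.6372 0.121 ]
  tip 0.55 [252. 177.] [0.6395 0.1199]
spindle 0.8 [ 70. 225.] [38.2, 187.2, 106.4, 263.5] [ 0.6314 -0.1135]
  tip 0.71 [ 72. 224.] [ 0.6318 -0.1141]
pinion_mid 0.7 [403.  43.] [379.1, 18.9, 426.4, 69.9] [0.5478 0.3041]
pinion_mid 0.6 [399. 123.] [377.5, 100.2, 422.6, 145.0] [0.626  0.2772]
pinion_mid 0.6 [468. 118.] [451.4, 99.1, 486.9, 140.3] [0.6403 0.3701]
  tip 0.84 [399. 121.] [0.6258 0.2818]
  tip 0.82 [327.  68.] [0.5566 0.2201]
[0.64047664 0.12307604 0.15148465]
```

{"fn": "play_rows", "kwargs": {
  "moves": "0.2 -0.3 4 0 0 0 1;0.2 -0.3 8 0 0 0 1;0.2 -0.3 12 0 0 0 1;0.2 -0.3 15.2 0 0 0 1;0.2 -0.3 15.2 0 0 0 1;0.2 -0.3 15.2 0 0 0 1;0.2 -0.3 15.2 0 0 0 0.5;0.2 -0.3 15.2 0 0 0 0.5"
}}

```text
time: 4.0
ee_pos: [0.6406, 0.1209, 0.0034]
orientation: [0.149, 0.989, 0.001, 0.003]
wrist_force: [-0.6, -2.3, 0.8]
gripper_width: 0.0642
finger_force: 0.6
```

{"fn": "play_rows", "kwargs": {
  "moves": "0 0 0 0 0 0 0.5;0 0 0 0 0 0 0.5;0 0 0 0 0 0 0.5;0 0 0 0 0 0 0.5"
}}

```text
time: 4.33
ee_pos: [0.6409, 0.121, 0.0041]
orientation: [0.149, 0.989, 0.001, 0.004]
wrist_force: [-0.5, 0.4, 6.4]
gripper_width: 0.061
finger_force: 42.2
```

```bash
python3 - <<'E'
from h import *
s=env.sense();print(s["time"],s["ee_pos"],s["gripper_width"],s["finger_force"])
save("wrist","w3.png")
E
```

```text
4.3333 [0.64088096 0.12097055 0.0041311 ] 0.06102114606825837 42.16256170766428
```

View pics/w3.png

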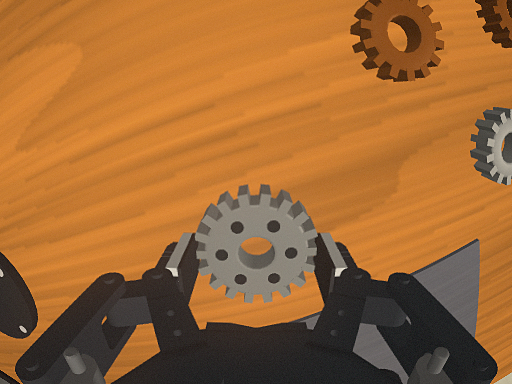

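```bash
python3 - <<'E'
from h import *
s=env.sense();c=eyes.calibration("wrist");T=R.from_quat(s["orientation"]).as_matrix()
for p in((256,244),(256,242)): print((T.T@(onz("wrist",p,.016,c)-s["ee_pos"])).round(4))
print(rel([.555,-.09,.12]))
E
```

```text
[ 0.0064 -0.0004 -0.0119]
[ 0.0075 -0.0004 -0.0119]
[  1.91 -22.65 -11.68]
```

{"fn": "play_rows", "kwargs": {
  "moves": "0 0 -4 0 0 0 0.5;0 0 -8 0 0 0 0.5;0 -3 -11.6 0 0 0 0.5;0.5 -7 -11.6 0 0 0 0.5;1 -11 -11.6 0 0 0 0.5;1.5 -15 -11.6 0 0 0 0.5;2 -19 -11.6 0 0 0 0.5;2 -22.5 -11.6 0 0 0 0.5"
}}

```text
time: 5.05
ee_pos: [0.5513, -0.0904, 0.1172]
orientation: [0.149, 0.989, -0.0, 0.001]
wrist_force: [0.1, -0.3, -0.5]
gripper_width: 0.0611
finger_force: 43.3
```

{"fn": "play_rows", "kwargs": {
  "moves": "0 0 0 0 0 0 0.5;0 0 0 0 0 0 0.5;0 0 0 0 0 0 0.5"
}}

```text
time: 5.3
ee_pos: [0.553, -0.0884, 0.1165]
orientation: [0.149, 0.989, 0.0, 0.001]
wrist_force: [0.1, 0.3, 0.2]
gripper_width: 0.0606
finger_force: 43.4
```

```bash
python3 - <<'E'
from h import *
s=env.sense();print(s["time"],s["ee_pos"],s["gripper_width"],s["finger_force"],s["wrist_force"])
save("wrist","w4.png");look("spindle",.005);look("gear_mid",.13)
E
```

```text
5.3 [ 0.552988   -0.08844286  0.11652547] 0.06061715617354572 43.38294247398153 [0.12378057 0.34690014 0.21189256]
spindle 0.57 [252. 276.] [205.3, 239.3, 298.7, 309.1] [ 0.6436 -0.1199]
gear_mid 0.66 [255. 243.] [193.7, 184.6, 314.1, 303.5] [ 0.545  -0.0855]
  tip 0.71 [256. 247.] [ 0.6098 -0.1046]
```

View pics/w4.png

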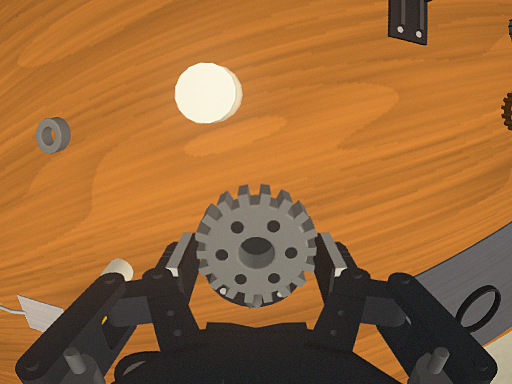

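The held gear is at (256,247), covering the base, and image-up points toward the robot. So I look at the shaft from its far side.

{"fn": "play_rows", "kwargs": {
  "moves": "-3.5 0 0 0 0 0 0.5;-7 0 0 0 0 0 0.5;-10.5 0 0 0 0 0 0.5;-14 0 0 0 0 0 0.5;-17 0 0 0 0 0 0.5;-17 0 0 0 0 0 0.5;-17 0 0 0 0 0 0.5;-17 0 0 0 0 0 0.5"
}}

```text
time: 6.22
ee_pos: [0.7145, -0.1376, 0.1144]
orientation: [0.148, 0.989, 0.0, -0.001]
wrist_force: [-0.8, -0.9, -0.4]
gripper_width: 0.061
finger_force: 43.4
```

```bash
python3 - <<'E'
from h import *
s=env.sense();print(s["time"],s["ee_pos"],s["gripper_width"],s["orientation"])
c=eyes.calibration("wrist");print(c["origin"])
im=save("wrist","w5.png");look("spindle",.005)
T=R.from_quat(s["orientation"]).as_matrix()
cv2.imwrite("pics/w5c.png",cv2.resize(im[20:320,130:400][:,:,::-1],None,fx=2,fy=2))
E
```

```text
6.2167 [ 0.71451205 -0.13755284  0.1143939 ] 0.06103098818753096 [ 1.48301659e-01  9.88941650e-01  2.40507391e-04 -9.86394714e-04]
[ 0.64331312 -0.11616532  0.2568624 ]
spindle 0.78 [253.  89.] [194.1, 28.8, 313.2, 148.3] [ 0.6323 -0.1156]
spindle 0.25 [ 61. 119.] [17.1, 97.9, 109.1, 146.2] [ 0.5915 -0.301 ]
```

View pics/w5c.png

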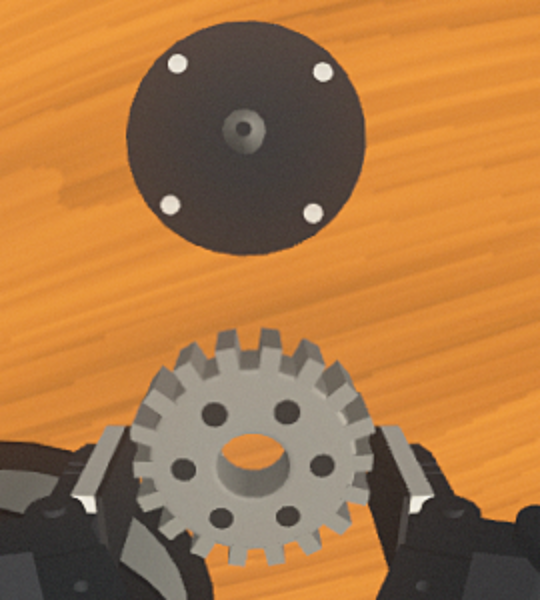

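```bash
python3 - <<'E'
from h import *
s=env.sense();print(s["ee_pos"]);c=eyes.calibration("wrist");T=R.from_quat(s["orientation"]).as_matrix()
t=lambda p,z:(T.T@(onz("wrist",p,z,c)-s["ee_pos"])).round(4)
z=s["ee_pos"][2]
a=t((251.5,84.5),.071);b=t((253.2,89.2),.01);g=t((256.3,252.7),z+.012)
print(a,b,g,"d",a-g,b-g,onz("wrist",(251.5,84.5),.071,c),onz("wrist",(253.2,89.2),.01,c))
E
```

```text
[ 0.71427458 -0.13782649  0.11635268]
[ 0.0849 -0.0032  0.0453] [ 0.0842 -0.0027  0.1063] [ 0.0015 -0.0002 -0.012 ] d [ 0.0834 -0.003   0.0573] [ 0.0827 -0.0025  0.1183] [ 0.63225267 -0.11597339  0.071     ] [ 0.63303304 -0.1156944   0.01      ]
```

{"fn": "play_rows", "kwargs": {
  "moves": "4 -0.1 0 0 0 0 0.5;8.3 -0.3 0 0 0 0 0.5;8.3 -0.3 2 0 0 0 0.5;8.3 -0.3 3 0 0 0 0.5;8.3 -0.3 3.5 0 0 0 0.5;8.3 -0.3 4.5 0 0 0 0.5;8.3 -0.3 5.5 0 0 0 0.5;8.3 -0.3 5.5 0 0 0 0.5"
}}

```text
time: 7.03
ee_pos: [0.6342, -0.1168, 0.0578]
orientation: [0.149, 0.989, 0.0, -0.002]
wrist_force: [-0.4, -0.4, -0.7]
gripper_width: 0.061
finger_force: 43.3
```

```bash
python3 - <<'E'
from h import *
s=env.sense();print(s["time"],s["ee_pos"],s["wrist_force"],s["moment"])
im=save("wrist","w6.png")
cv2.imwrite("pics/w6c.png",cv2.resize(im[170:320,180:330][:,:,::-1],None,fx=3,fy=3))
E
```

```text
7.0333 [ 0.6342133  -0.11684064  0.05784191] [-0.38893512 -0.41281773 -0.70670984] [0.02391536 0.01688432 0.01143807]
```

View pics/w6c.png

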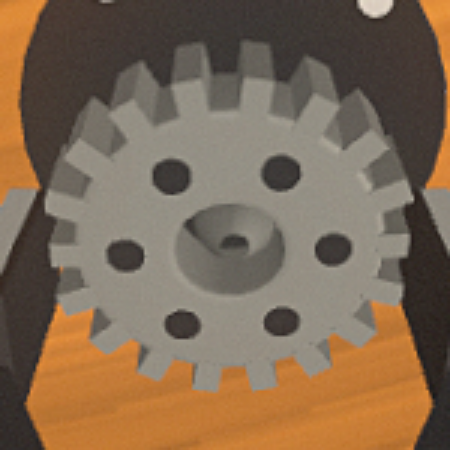

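The shaft tip shows inside the gear's hole at crop (235,240), and there is no contact force. Lowering.

{"fn": "play_rows", "kwargs": {
  "moves": "0 0 1 0 0 0 0.5;0 0 2 0 0 0 0.5;0 0 3 0 0 0 0.5;0 0 3.7 0 0 0 0.5;0 0 4.1 0 0 0 0.5;0 0 4.4 0 0 0 0.5;0 0 4.4 0 0 0 0.5;0 0 4.4 0 0 0 0.5"
}}

```text
time: 7.75
ee_pos: [0.6346, -0.1169, 0.0159]
orientation: [0.149, 0.989, 0.0, -0.0]
wrist_force: [-0.2, 2.8, -2.4]
gripper_width: 0.0606
finger_force: 43.6
```

{"fn": "play_rows", "kwargs": {
  "moves": "0 0 0.2 0 0 0 0.5;0 0 0.3 0 0 0 0.5;0 0 0.3 0 0 0 0.5"
}}

```text
time: 8.0
ee_pos: [0.6347, -0.1168, 0.0143]
orientation: [0.149, 0.989, 0.0, 0.0]
wrist_force: [-4.2, 2.9, 4.0]
gripper_width: 0.0607
finger_force: 44.3
```

{"fn": "play_rows", "kwargs": {
  "moves": "0 0 0 0 0 0 1;0 0 0 0 0 0 1;0 0 0 0 0 0 1;0 0 -0.3 0 0 0 1;0 0 -3 0 0 0 1;0 0 -7 0 0 0 1;0 0 -10.5 0 0 0 1;0 0 -10.5 0 0 0 1"
}}

```text
time: 8.67
ee_pos: [0.6398, -0.1185, 0.1291]
orientation: [0.149, 0.989, -0.001, 0.009]
wrist_force: [1.1, -0.1, 1.3]
gripper_width: 0.0853
finger_force: 0.0
```

```bash
python3 - <<'E'
from h import *
s=env.sense();print(s["time"],s["ee_pos"],s["orientation"],s["gripper_width"])
im=save("wrist","w7.png");look("gear_mid",.018);look("sleeve_mid",.013)
cv2.imwrite("pics/w7c.png",cv2.resize(im[130:290,170:340][:,:,::-1],None,fx=3,fy=3))
print(rel([.448,-.269,.12]))
E
```

```text
8.6667 [ 0.63983019 -0.11854205  0.12907918] [ 0.14886466  0.98881502 -0.00117874  0.00909822] 0.0852741682101798
gear_mid 0.86 [256. 176.] [219.1, 139.4, 293.5, 215.9] [ 0.63   -0.1159]
gear_mid 0.52 [ 86. 205.] [49.6, 170.0, 128.7, 239.2] [ 0.6074 -0.2885]
  tip 0.9 [256. 180.] [ 0.6366 -0.1175]
sleeve_mid 0.77 [58. 42.] [37.8, 25.6, 76.1, 59.9] [ 0.44   -0.2568]
  tip 0.82 [59. 42.] [ 0.4385 -0.2572]
[ 13.27 -20.01  -0.32]
```

View pics/w7c.png

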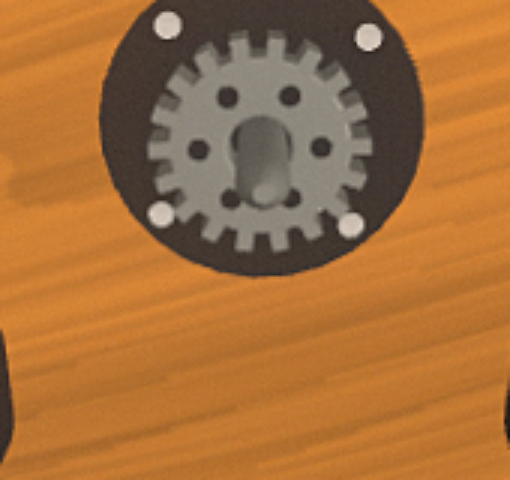

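The big gear lies flat on the base round the shaft. Next is the sleeve.

{"fn": "play_rows", "kwargs": {
  "moves": "2.3 -3.3 0 0 0 0 1;4.6 -6.6 0 0 0 0 1;7 -10 0 0 0 0 1;9.3 -13.3 0 0 0 0 1;11.7 -16.6 1 0 0 0 0.8;13.9 -19.6 2 0 0 0 0.8;13.9 -19.6 3 0 0 0 0.7;13.9 -19.6 3 0 0 0 0.7"
}}

```text
time: 9.58
ee_pos: [0.4407, -0.2629, 0.0842]
orientation: [0.151, 0.989, 0.002, -0.003]
wrist_force: [-0.2, 1.0, -0.2]
gripper_width: 0.06
finger_force: 0.0
```

{"fn": "play_rows", "kwargs": {
  "moves": "0 0 0 0 0 0 0.7;0 0 0 0 0 0 0.7"
}}

```text
time: 9.75
ee_pos: [0.4449, -0.2627, 0.0879]
orientation: [0.148, 0.989, 0.0, -0.0]
wrist_force: [0.2, -0.2, -0.3]
gripper_width: 0.06
finger_force: 0.0
```

```bash
python3 - <<'E'
from h import *
s=env.sense();print(s["time"],s["ee_pos"],s["gripper_width"],s["orientation"])
im=save("wrist","w8.png");look("sleeve_mid",.018)
for r in spotter.find_in("sleeve_mid","wrist")[:1]:
  b=r["bbox"];X=onz("wrist",[(b[0]+b[2])/2,(b[1]+b[3])/2],.010);print(b,X,rel([X[0],X[1],.004]))
E
```

```text
9.75 [ 0.4448763 -0.262709   0.0879298] 0.060024729511305434 [ 1.48266944e-01  9.88947272e-01  4.21522991e-04 -1.69741263e-04]
sleeve_mid 0.78 [250. 194.] [227.5, 168.6, 275.9, 221.2] [ 0.4389 -0.2658]
  tip 0.64 [249. 191.] [ 0.439  -0.2669]
[226.3, 171.1, 276.3, 221.3] [ 0.44318782 -0.2665025   0.01      ] [ 0.1  -0.41  8.48]
```

{"fn": "play_rows", "kwargs": {
  "moves": "0.2 -0.4 3.5 0 0 0 0.7;0.2 -0.4 6.5 0 0 0 0.7;0.2 -0.4 8.3 0 0 0 0.7;0.2 -0.4 8.3 0 0 0 0.7;0.2 -0.4 8.3 0 0 0 0.2;0.2 -0.4 8.3 0 0 0 0.2;0.2 -0.4 8.3 0 0 0 0.2;0.2 -0.4 8.3 0 0 0 0.2"
}}

```text
time: 10.62
ee_pos: [0.4425, -0.2675, 0.0074]
orientation: [0.149, 0.989, -0.001, 0.002]
wrist_force: [-1.0, -0.2, 0.2]
gripper_width: 0.0345
finger_force: 39.8
```

{"fn": "play_rows", "kwargs": {
  "moves": "0 0 0 0 0 0 0.2;0 0 0 0 0 0 0.2"
}}

```text
time: 10.78
ee_pos: [0.4424, -0.2675, 0.0072]
orientation: [0.149, 0.989, -0.001, 0.002]
wrist_force: [0.4, 1.1, 5.9]
gripper_width: 0.0345
finger_force: 40.3
```

```bash
python3 - <<'E'
from h import *
s=env.sense();print(s["time"],s["ee_pos"],s["gripper_width"],s["finger_force"],s["wrist_force"])
im=save("wrist","w9.png")
cv2.imwrite("pics/w9c.png",cv2.resize(im[170:320,180:330][:,:,::-1],None,fx=3,fy=3))
print(rel([.72,-.142,.125]))
E
```

```text
10.7833 [ 0.44242976 -0.26748756  0.00723942] 0.034520598340195684 40.2678794413805 [0.37261067 1.06383331 5.85268798]
[-22.88  20.15 -11.71]
```

View pics/w9c.png

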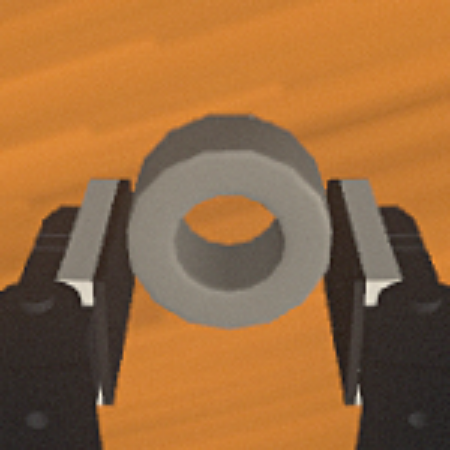

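```bash
cat >> h.py <<'E'
def off(px,dz=.0115):
    "tool-frame offset of pixel on plane dz above TCP"
    s=env.sense();c=eyes.calibration("wrist");return R.from_quat(s["orientation"]).inv().apply(onz("wrist",px,s["ee_pos"][2]+dz,c)-s["ee_pos"])
def togo(o,z,S=(.6327,-.1158)):
    s=env.sense();X=np.array([*S,z])-R.from_quat(s["orientation"]).apply([o[0],o[1],0]);return rel(X,s)
E
python3 - <<'E'
from h import *
o=off((256.5,249.5));print(o,togo(o,.095))
E
```

```text
[ 0.00307449 -0.00012564 -0.01151184] [-14.06  20.1   -8.75]
```

{"fn": "play_rows", "kwargs": {
  "moves": "0 0 -3.5 0 0 0 0.2;0 0 -6.5 0 0 0 0.2;-2 3 -8.8 0 0 0 0.2;-4.4 6.2 -8.8 0 0 0 0.2;-6.8 9.6 -8.8 0 0 0 0.2;-9.2 13 -8.8 0 0 0 0.2;-11.6 16.4 -8.8 0 0 0 0.2;-14.1 20.1 -8.8 0 0 0 0.2"
}}

```text
time: 11.5
ee_pos: [0.6338, -0.1166, 0.0932]
orientation: [0.149, 0.989, -0.0, -0.0]
wrist_force: [-0.3, -0.4, -0.2]
gripper_width: 0.0342
finger_force: 40.0
```

{"fn": "play_rows", "kwargs": {
  "moves": "0 0 0 0 0 0 0.2;0 0 0 0 0 0 0.2;0 0 0 0 0 0 0.2"
}}

```text
time: 11.75
ee_pos: [0.6321, -0.1179, 0.0926]
orientation: [0.149, 0.989, -0.0, -0.001]
wrist_force: [-0.1, 0.8, 0.1]
gripper_width: 0.0342
finger_force: 40.1
```

```bash
python3 - <<'E'
from h import *
s=env.sense();print(s["time"],s["ee_pos"],s["gripper_width"]);print(togo((.0031,-.0001),.08))
im=save("wrist","w10.png")
cv2.imwrite("pics/w10c.png",cv2.resize(im[170:320,180:330][:,:,::-1],None,fx=3,fy=3))
E
```

```text
11.75 [ 0.63209746 -0.11791035  0.0926384 ] 0.034223626844851245
[-0.31  0.23  1.26]
```

View pics/w10c.png

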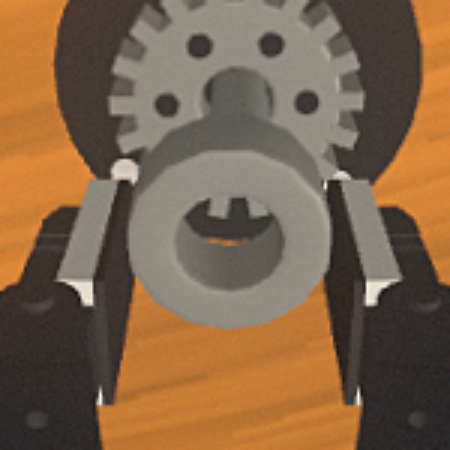

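The sleeve is held, and the shaft shows about 2 mm to its right (column 237 against 230). I correct that and lower onto the cone.

{"fn": "play_rows", "kwargs": {
  "moves": "-0.2 0.2 0.5 0 0 0 0.2;-0.2 0.2 1.2 0 0 0 0.2;-0.2 0.2 1.8 0 0 0 0.2;-0.2 0.2 2.2 0 0 0 0.2;-0.2 0.2 2.2 0 0 0 0.2"
}}

```text
time: 12.22
ee_pos: [0.6338, -0.1168, 0.0693]
orientation: [0.149, 0.989, 0.0, -0.002]
wrist_force: [0.4, -0.1, -0.5]
gripper_width: 0.0342
finger_force: 40.1
```

```bash
python3 - <<'E'
from h import *
s=env.sense();print(s["time"],s["ee_pos"],s["gripper_width"],s["wrist_force"]);print(togo((.0031,-.0001),.0325))
im=save("wrist","w11.png")
cv2.imwrite("pics/w11c.png",cv2.resize(im[170:320,180:330][:,:,::-1],None,fx=3,fy=3))
E
```

```text
12.2167 [ 0.63376666 -0.11675093  0.06932942] 0.03418389005438401 [ 0.40053037 -0.05617561 -0.51968546]
[-0.19  0.07  3.68]
```

View pics/w11c.png

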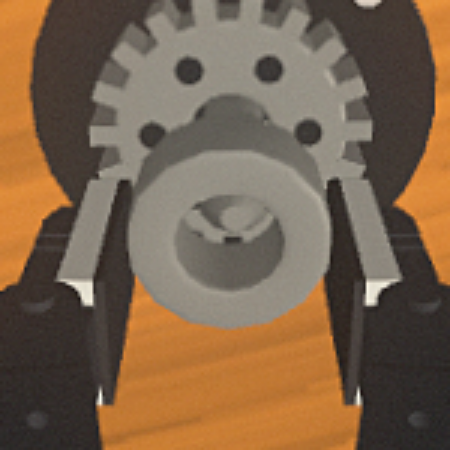

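The shaft tip is inside the sleeve's hole at (238,218), a little to the right. Going down with a small correction.

{"fn": "play_rows", "kwargs": {
  "moves": "-0.1 0.1 0.5 0 0 0 0.2;-0.1 0.1 1.2 0 0 0 0.2;-0.1 0.1 2 0 0 0 0.2;-0.1 0.1 2.8 0 0 0 0.2;-0.1 0.1 3.3 0 0 0 0.2;-0.1 0.1 3.6 0 0 0 0.2;-0.1 0.1 3.7 0 0 0 0.2;-0.1 0.1 3.7 0 0 0 0.2"
}}

```text
time: 12.93
ee_pos: [0.6357, -0.1156, 0.0334]
orientation: [0.149, 0.989, 0.0, -0.001]
wrist_force: [-4.6, 1.2, -1.4]
gripper_width: 0.0343
finger_force: 40.0
```

{"fn": "play_rows", "kwargs": {
  "moves": "0 0 0.15 0 0 0 0.2;0 0 0.3 0 0 0 0.2;0 0 0.3 0 0 0 0.2"
}}

```text
time: 13.18
ee_pos: [0.6357, -0.1156, 0.0332]
orientation: [0.149, 0.989, 0.0, -0.001]
wrist_force: [-8.4, 1.2, 8.2]
gripper_width: 0.0341
finger_force: 40.8
```

{"fn": "play_rows", "kwargs": {
  "moves": "0 0 0 0 0 0 0.8;0 0 0 0 0 0 0.8;0 0 0 0 0 0 0.8;0 0 -2 0 0 0 0.8;0 0 -6 0 0 0 0.8;0 0 -9 0 0 0 0.8;0 0 -9 0 0 0 0.8;0 0 -9 0 0 0 0.8"
}}

```text
time: 13.85
ee_pos: [0.639, -0.1165, 0.1252]
orientation: [0.149, 0.989, -0.0, 0.004]
wrist_force: [0.6, -0.2, -0.3]
gripper_width: 0.0686
finger_force: 0.0
```

```bash
python3 - <<'E'
from h import *
s=env.sense();print(s["time"],s["ee_pos"],s["gripper_width"])
im=save("wrist","w12.png");look("sleeve_mid",.035)
cv2.imwrite("pics/w12c.png",cv2.resize(im[100:290,170:340][:,:,::-1],None,fx=3,fy=3))
print(rel([.627,.2795,.105]))
E
```

```text
13.85 [ 0.6389828  -0.11651657  0.12519044] 0.06858647544200426
sleeve_mid 0.66 [256. 186.] [232.8, 163.9, 283.1, 210.3] [ 0.6306 -0.1145]
  tip 0.73 [254. 187.] [ 0.6386 -0.1184]
[12.46 37.51  1.48]
```

View pics/w12c.png

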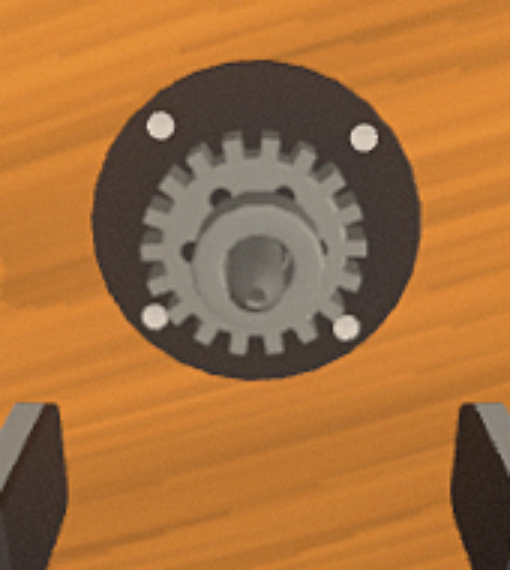

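The sleeve sits on the big gear round the shaft, level. Next is the grey small gear.

{"fn": "play_rows", "kwargs": {
  "moves": "1.2 3.7 0 0 0 0 0.85;2.4 7.4 0 0 0 0 0.85;3.7 11.1 0 0 0 0 0.85;5 14.8 0 0 0 0 0.85;6.2 18.5 0 0 0 0 0.85;7.4 22.2 0 0 0 0 0.85;8.7 26 0 0 0 0 0.85;9.9 29.7 0.5 0 0 0 0.85"
}}

```text
time: 14.67
ee_pos: [0.6285, 0.199, 0.115]
orientation: [0.149, 0.989, -0.0, -0.001]
wrist_force: [1.9, 0.2, 0.1]
gripper_width: 0.0724
finger_force: 0.0
```

{"fn": "play_rows", "kwargs": {
  "moves": "1.3 3.9 0.5 0 0 0 0.85;2.6 7.8 1 0 0 0 0.85;2.6 7.8 2.5 0 0 0 0.85;2.6 7.8 2.5 0 0 0 0.85;2.6 7.8 2.5 0 0 0 0.85;2.6 7.8 2.5 0 0 0 0.85"
}}

```text
time: 15.17
ee_pos: [0.6271, 0.2779, 0.0903]
orientation: [0.149, 0.989, -0.001, -0.001]
wrist_force: [-0.4, 0.0, 0.3]
gripper_width: 0.0725
finger_force: 0.0
```

```bash
python3 - <<'E'
from h import *
s=env.sense();print(s["time"],s["ee_pos"],s["gripper_width"])
im=save("wrist","w13.png")
for r in spotter.masks_of("pinion_mid","wrist")[:4]:
  b=r["bbox"];X=onz("wrist",[(b[0]+b[2])/2,(b[1]+b[3])/2],.009);print(r["p"],b,im[r["pixels"]].mean(0).round(),X.round(4),rel([X[0],X[1],.004]))
E
```

```text
15.1667 [0.62712664 0.27792993 0.09026099] 0.07253053037996975
0.95 [129.9, 104.7, 186.7, 168.2] [143.  81.  31.] [0.5585 0.2185 0.009 ] [ 4.89 -7.72  8.79]
0.83 [231.6, 53.1, 297.7, 120.0] [155.  90.  37.] [0.5484 0.3088 0.009 ] [8.54 0.6  8.79]
0.82 [234.7, 164.6, 294.1, 222.4] [139. 127. 113.] [0.6281 0.2844 0.009 ] [0.19 0.63 8.79]
0.72 [350.1, 150.7, 407.5, 206.5] [131.  74.  29.] [0.6441 0.3793 0.009 ] [ 1.48 10.18  8.79]
```

{"fn": "play_rows", "kwargs": {
  "moves": "0.3 0.6 3.5 0 0 0 0.85;0.3 0.6 6.5 0 0 0 0.85;0.3 0.6 8.5 0 0 0 0.85;0.3 0.6 8.5 0 0 0 0.85;0.3 0.6 8.5 0 0 0 0.35;0.3 0.6 8.5 0 0 0 0.35;0.3 0.6 8.5 0 0 0 0.35;0.3 0.6 8.5 0 0 0 0.35"
}}

```text
time: 15.93
ee_pos: [0.6284, 0.2862, 0.0099]
orientation: [0.149, 0.989, 0.001, 0.003]
wrist_force: [0.5, -1.3, 3.1]
gripper_width: 0.042
finger_force: 40.4
```

{"fn": "play_rows", "kwargs": {
  "moves": "0 0 0 0 0 0 0.35;0 0 0 0 0 0 0.35;0 0 0 0 0 0 0.35"
}}

```text
time: 16.18
ee_pos: [0.6284, 0.2862, 0.0099]
orientation: [0.149, 0.989, 0.001, 0.003]
wrist_force: [0.7, -0.4, 6.7]
gripper_width: 0.042
finger_force: 40.9
```

```bash
python3 - <<'E'
from h import *
s=env.sense();print(s["time"],s["ee_pos"],s["gripper_width"],s["finger_force"],s["wrist_force"])
im=save("wrist","w14.png")
cv2.imwrite("pics/w14c.png",cv2.resize(im[170:320,180:330][:,:,::-1],None,fx=3,fy=3))
E
```

```text
16.1833 [0.62844357 0.28621989 0.0098587 ] 0.04204671767586432 40.85803521797061 [ 0.70007736 -0.38820581  6.70217378]
```

View pics/w14c.png

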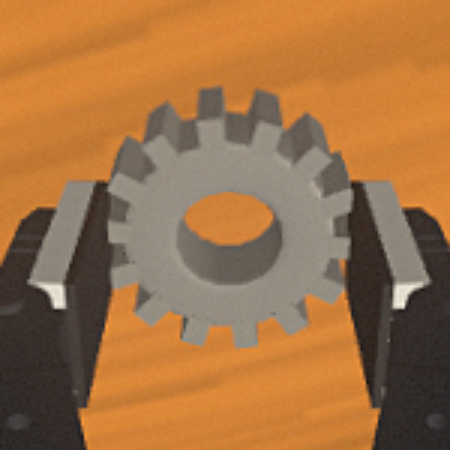

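The pinion is held squarely, with its hole at crop (230,237). Carrying it to the shaft.

```bash
python3 - <<'E'
from h import *
o=off((256.5,249),.006);print(o,togo(o,.1,(.632,-.1155)))
E
```

```text
[ 3.76954182e-04 -8.43506363e-05 -6.00237513e-03] [-12.26 -38.25  -9.07]
```

{"fn": "play_rows", "kwargs": {
  "moves": "0 0 -3 0 0 0 0.35;0 0 -6 0 0 0 0.35;0 -1 -9.2 0 0 0 0.35;-1.3 -4.7 -9.2 0 0 0 0.35;-2.5 -8.4 -9.2 0 0 0 0.35;-3.7 -12.1 -9.2 0 0 0 0.35;-5 -15.8 -9.2 0 0 0 0.35;-6.2 -19.5 -9.2 0 0 0 0.35"
}}

```text
time: 16.9
ee_pos: [0.628, 0.0798, 0.099]
orientation: [0.149, 0.989, 0.0, 0.001]
wrist_force: [0.1, -0.1, -0.8]
gripper_width: 0.0418
finger_force: 40.5
```

```bash
python3 - <<'E'
from h import *
s=env.sense();print(s["time"],s["ee_pos"],s["gripper_width"]);
for dz in(.006,):o=off((256.5,249),dz);print(o,togo(o,.1,(.632,-.1155)))
E
```

```text
16.9 [0.62799995 0.07983487 0.09902669] 0.04184353559901425
[ 0.00036175 -0.00011518 -0.00600048] [ -6.16 -18.54  -0.1 ]
```

{"fn": "play_rows", "kwargs": {
  "moves": "-1.2 -3.7 0 0 0 0 0.35;-2.4 -7.4 0 0 0 0 0.35;-3.7 -11.1 0 0 0 0 0.35;-4.9 -14.8 0 0 0 0 0.35;-6.1 -18.5 0 0 0 0 0.35;-6.1 -18.5 0 0 0 0 0.35;-6.1 -18.5 0 0 0 0 0.35;-6.1 -18.5 0 0 0 0 0.35"
}}

```text
time: 17.57
ee_pos: [0.6319, -0.1133, 0.0985]
orientation: [0.149, 0.989, 0.0, 0.0]
wrist_force: [0.3, 0.6, -1.4]
gripper_width: 0.042
finger_force: 40.5
```

```bash
python3 - <<'E'
from h import *
s=env.sense();print(s["time"],s["ee_pos"],s["gripper_width"])
print(togo([.0004,-.0001],.08,(.632,-.1155)))
save("wrist","w15.png")
# where the shaft tip should be, hole measured against it
for n,z in(("spindle",.01),("gear_mid",.022),("sleeve_mid",.044)): look(n,z)
print(env.sense()["ee_pos"],togo([.0004,-.0001],.08,(.632,-.1155)))
E
```

```text
17.5667 [ 0.63189461 -0.11328943  0.09850173] 0.04197326440138632
[-0.12 -0.2   1.85]
spindle 0.75 [254. 176.] [192.0, 130.2, 314.9, 249.3] [ 0.6171 -0.11  ]
gear_mid 0.58 [251. 186.] [211.8, 161.0, 291.5, 243.0] [ 0.6213 -0.1133]
sleeve_mid 0.85 [253. 194.] [231.2, 182.4, 282.2, 211.9] [ 0.6209 -0.111 ]
  tip 0.78 [254. 207.] [ 0.6432 -0.1173]
[ 0.6320254  -0.11233002  0.09835634] [-0.13 -0.29  1.84]
```

{"fn": "play_rows", "kwargs": {
  "moves": "-0.1 -0.2 0.5 0 0 0 0.35;-0.1 -0.2 1.2 0 0 0 0.35;-0.1 -0.2 1.8 0 0 0 0.35;-0.1 -0.2 2.2 0 0 0 0.35;-0.1 -0.2 2.2 0 0 0 0.35;-0.1 -0.2 2.2 0 0 0 0.35"
}}

```text
time: 18.42
ee_pos: [0.6318, -0.1156, 0.0754]
orientation: [0.149, 0.989, 0.0, -0.001]
wrist_force: [0.7, -0.1, 0.1]
gripper_width: 0.0424
finger_force: 40.5
```

```bash
python3 - <<'E'
from h import *
s=env.sense();print(s["time"],s["ee_pos"],s["gripper_width"],s["wrist_force"])
im=save("wrist","w16.png")
print(togo([.0004,-.0001],.054,(.632,-.1155)))
# tip of shaft in hole: print small gray patch around the hole
g=cv2.cvtColor(im,cv2.COLOR_RGB2GRAY)[228:268:2,234:280:2]
print("\n".join(" ".join("%3d"%v for v in r) for r in g))
E
```

```text
18.4167 [ 0.63181274 -0.1155966   0.07538446] 0.042362544146382144 [ 0.71842311 -0.14679005  0.11799156]
[-0.01  0.03  2.2 ]
142 141 143 145 146 143 144 142 141 144 145 144 143 143 144 144 145 143 144 143 146 148 144
144 143 143 142 144 144 145 144 143 144 143 141 141 140 138 144 143 145 142 144 144 144 143
143 141 145 141 139 144 141 145 142 142 139 141 140 141 144 143 141 143 144 142 142 144 144
142 143 140 146 147 142 145 147 138 123 103 108 122 131 133 135 141 141 139 142 144 142 147
144 145 145 145 143 143 132  88  99 102 106 111 129 135 136 133 130 135 140 141 145 144 141
147 146 146 141 148 144  95  87  95  97 149 155 158 145 140 135 127 139 124 140 144 143 145
145 139 141 144 132 140 132  81  87 103 150 144 143 144 138 129 114 143 137 136 140 138 141
146 144 149 138 133 143 143 133  76 102 145 142 145 146 128 114 142 147 148 119 141 142 140
143 144 150 113 124 131 139 145 140 101 121 137 140 118 117 147 140 145 107  73 134 143 140
147 145 144 116 119  63  74 140 137 139 143 148 147 144 142 141 143 110  87  80 129 141 143
146 146 150 117 114 118  85 152 148 149  62  75  89 135
[... 164 characters left out ...]
  95  98  94  97  93  90  96  94  90  91  84 125 141 138
148 144 157 119 112 110 110 103 100  96  96  94  96  91  94  94  95  94  90  82 135 140 140
143 145 154 144 111 109 108 106  98  94  95  96  91  92  95  94  97  93  90 119 141 139 141
143 143 147 157 129 110 106 105 101 101  95  94  91  95  93  98  91  93 104 140 141 142 143
143 143 145 149 159 127 103 102 101 100  93  95  94  92  93  94  92 105 137 139 143 140 139
140 145 145 145 148 153 135 112 104  93  94  95  94  95  93  99 121 141 142 143 142 140 141
141 138 141 145 146 146 150 154 148 120 113 110 107 106 140 143 143 145 141 142 142 141 143
139 142 143 143 144 142 146 146 145 150 150 150 144 148 143 141 145 142 144 141 141 144 143
```

{"fn": "play_rows", "kwargs": {
  "moves": "0 0.1 0.5 0 0 0 0.35;0 0.1 1 0 0 0 0.35;0 0.1 1.5 0 0 0 0.35;0 0.1 1.9 0 0 0 0.35;0 0.1 2.1 0 0 0 0.35;0 0.1 2.2 0 0 0 0.35;0 0.1 2.2 0 0 0 0.35"
}}

```text
time: 19.05
ee_pos: [0.6326, -0.1147, 0.0542]
orientation: [0.149, 0.989, 0.0, -0.0]
wrist_force: [0.2, -0.1, -0.3]
gripper_width: 0.0418
finger_force: 40.5
```

{"fn": "play_rows", "kwargs": {
  "moves": "0 0 0.1 0 0 0 0.35;0 0 0.2 0 0 0 0.35;0 0 0.3 0 0 0 0.35;0 0 0.4 0 0 0 0.35;0 0 0.4 0 0 0 0.35"
}}

```text
time: 19.47
ee_pos: [0.633, -0.1149, 0.0537]
orientation: [0.149, 0.989, -0.0, 0.001]
wrist_force: [-5.2, 0.5, 12.1]
gripper_width: 0.042
finger_force: 42.2
```

{"fn": "play_rows", "kwargs": {
  "moves": "0 0 0 0 0 0 0.8;0 0 0 0 0 0 0.8;0 0 0 0 0 0 0.8;0 0 -1.5 0 0 0 0.8;0 0 -5 0 0 0 0.8;0 0 -8 0 0 0 0.8;0 0 -8 0 0 0 0.8;0 0 -8 0 0 0 0.8"
}}

```text
time: 20.13
ee_pos: [0.6342, -0.1152, 0.1332]
orientation: [0.149, 0.989, -0.0, 0.003]
wrist_force: [-0.7, -0.0, 0.3]
gripper_width: 0.0684
finger_force: 0.0
```

```bash
python3 - <<'E'
from h import *
s=env.sense();print(s["time"],s["ee_pos"],s["gripper_width"])
im=save("wrist","w17.png")
for n,z in(("spindle",.01),("gear_mid",.022),("pinion_mid",.06)): look(n,z)
print(rel([.467,.2545,.11]))
g=cv2.cvtColor(im,cv2.COLOR_RGB2GRAY)[160:240:3,220:292:3]
print("\n".join(" ".join("%3d"%v for v in r) for r in g))
E
```

```text
20.1333 [ 0.63423165 -0.11515206  0.13319718] 0.06837054820805802
spindle 0.79 [255. 171.] [202.2, 124.1, 308.2, 228.9] [ 0.6216 -0.1125]
  tip 0.84 [254. 178.] [ 0.6305 -0.1165]
gear_mid 0.68 [254. 168.] [216.5, 150.8, 291.1, 200.7] [ 0.6143 -0.1116]
pinion_mid 0.89 [256. 194.] [227.3, 163.4, 284.9, 220.9] [ 0.625  -0.1128]
pinion_mid 0.89 [504.  39.] [496.2, 22.6, 508.9, 64.5] [0.5512 0.1459]
  tip 0.64 [256. 196.] [ 0.6424 -0.1182]
[26.61 30.42  1.93]
 61  58  55 111  63 122 139 129 146 142 141 139 141 142 140 146 140 141  60  91  96  55  58  57
 58  59 115 119 105  98 138 143 138 139 143 140 142 141 142 142 139 145 113  92 145 116  60  62
 61  60 147 141 130 145 142 139 112 145  77  82 148 143  93 100 140 140 142 138 145  92  53  56
 58  94  63 134 138 138 146  90  65  79  97 117  87  91  82  94 124 142 141 136 107  93  97  59
 70  95  94 134 142 141  89  98 111  89 143 137  88  92 123 142  99 135  90 138 166  96 126  60
122 144 137 140 138 140 123 144 103  84 133 140 134 119 142 141  98  87  97 108 142 138 143 117
102 133 141 137 104 107 124 138 141 146 143 141 140 142 144 141 1
[... 1250 characters left out ...]
 141  79  58  56  59  46 136
138 141 140  53  61  58  78  58  54 144 146  84  86 141 117  58 102 145  86  60  55  80 152 148
137 140 141 146 132  46  60  60  62 144 122  59  48 140 130  56  54  59  52  75 150 143 141 142
146 144 148 153 150 153 151 106  58  47  53  56  51  70  54  49  89 144 150 140 139 146 144 142
152 152 149 151 145 141 142 139 140 140 150 152 149 148 146 141 139 139 140 143 143 140 140 138
149 147 142 137 137 135 142 148 150 145 143 138 138 138 146 142 137 142 143 138 140 144 142 139
139 138 139 147 153 148 145 140 137 137 141 143 143 143 139 135 140 139 141 142 136 137 134 136
151 150 143 143 137 135 138 142 142 141 140 138 134 141 140 138 136 137 135 132 133 133 131 128
```

The small gear is on the shaft. Next is the cap.

{"fn": "play_rows", "kwargs": {
  "moves": "2.6 3 -0.5 0 0 0 0.8;5.2 6 -0.5 0 0 0 0.8;7.8 9 -0.5 0 0 0 0.8;10.4 12 -0.5 0 0 0 0.8;13 15 -0.5 0 0 0 0.8;15.6 18 -0.5 0 0 0 0.8;18.2 21 -0.5 0 0 0 0.8;20.8 24 -0.5 0 0 0 0.8"
}}

```text
time: 21.15
ee_pos: [0.5031, 0.1773, 0.1348]
orientation: [0.149, 0.989, -0.0, -0.0]
wrist_force: [1.3, 0.4, -0.6]
gripper_width: 0.0682
finger_force: 0.0
```

{"fn": "play_rows", "kwargs": {
  "moves": "2.6 3 1 0 0 0 0.8;5.8 6.4 2.5 0 0 0 0.8;5.8 6.4 2.5 0 0 0 0.8;5.8 6.4 2.5 0 0 0 0.8;5.8 6.4 2.5 0 0 0 0.8"
}}

```text
time: 21.57
ee_pos: [0.4677, 0.2538, 0.1099]
orientation: [0.148, 0.989, -0.001, -0.0]
wrist_force: [-0.1, -1.1, -0.6]
gripper_width: 0.068
finger_force: 0.0
```

```bash
python3 - <<'E'
from h import *
s=env.sense();print(s["time"],s["ee_pos"],s["gripper_width"])
im=save("wrist","w18.png")
for r in spotter.masks_of("cap_mid","wrist")[:3]:
  b=r["bbox"];X=onz("wrist",[(b[0]+b[2])/2,(b[1]+b[3])/2],.016);print(r["p"],b,im[r["pixels"]].mean(0).round(),X.round(4),rel([X[0],X[1],.006]))
look("cap_mid",.018)
E
```

```text
21.5667 [0.46774325 0.2538265  0.10989629] 0.06804525488617859
0.78 [233.2, 162.3, 283.0, 216.1] [139. 127. 114.] [0.4676 0.2548 0.016 ] [ 0.19  0.14 10.47]
cap_mid 0.78 [259. 188.] [233.2, 162.3, 283.0, 216.1] [0.4667 0.2562]
  tip 0.94 [261. 186.] [0.4668 0.2579]
```

{"fn": "play_rows", "kwargs": {
  "moves": "0.3 0.2 4 0 0 0 0.8;0.3 0.2 8 0 0 0 0.8;0.3 0.2 9.9 0 0 0 0.8;0.3 0.2 9.9 0 0 0 0.8;0.3 0.2 9.9 0 0 0 0.25;0.3 0.2 9.9 0 0 0 0.25;0.3 0.2 9.9 0 0 0 0.25;0.3 0.2 9.9 0 0 0 0.25"
}}

```text
time: 22.43
ee_pos: [0.4679, 0.2575, 0.0142]
orientation: [0.149, 0.989, 0.001, 0.003]
wrist_force: [0.3, 0.4, 4.8]
gripper_width: 0.0379
finger_force: 40.6
```

{"fn": "play_rows", "kwargs": {
  "moves": "0 0 0 0 0 0 0.25;0 0 0 0 0 0 0.25;0 0 0 0 0 0 0.25"
}}

```text
time: 22.68
ee_pos: [0.4679, 0.2575, 0.0142]
orientation: [0.149, 0.989, 0.001, 0.003]
wrist_force: [0.5, -0.7, 6.1]
gripper_width: 0.0378
finger_force: 40.7
```

```bash
python3 - <<'E'
from h import *
s=env.sense();print(s["time"],s["ee_pos"],s["gripper_width"],s["finger_force"],s["wrist_force"])
im=save("wrist","w19.png")
look("cap_mid",.026)
for r in spotter.masks_of("cap_mid","wrist")[:1]:
  m=r["pixels"];print(r["bbox"])
  for v in range(190,300,6):
    u=np.nonzero(m[v])[0]; print(v,u.min() if len(u) else None,u.max() if len(u) else None,im[v,256].mean().round())
E
```

```text
22.6833 [0.46792988 0.2575227  0.01422709] 0.03776260062494957 40.7107812166214 [ 0.45712455 -0.72558388  6.08533019]
cap_mid 0.86 [256. 241.] [220.0, 198.0, 294.3, 284.9] [0.4601 0.2593]
  tip 0.9 [257. 241.] [0.4668 0.2582]
[220.0, 198.0, 294.3, 284.9]
190 None None 113.0
196 None None 130.0
202 237 272 83.0
208 233 282 109.0
214 226 285 83.0
220 224 289 134.0
226 220 291 135.0
232 220 291 133.0
238 219 292 131.0
244 218 293 134.0
250 218 293 132.0
256 219 292 131.0
262 220 290 134.0
268 225 287 130.0
274 230 282 133.0
280 242 268 134.0
286 None None 127.0
292 None None 124.0
298 None None 130.0
```

```bash
python3 - <<'E'
from h import *
o=off((255.8,250),.0118);print(o,togo(o,.105,(.632,-.1152)))
E
```

```text
[ 0.00294544 -0.0004785  -0.01181684] [-26.99 -30.71  -9.05]
```

{"fn": "play_rows", "kwargs": {
  "moves": "0 0 -3.5 0 0 0 0.25;0 0 -7 0 0 0 0.25;-2.5 -3 -9.1 0 0 0 0.25;-5.1 -6 -9.1 0 0 0 0.25;-7.7 -9 -9.1 0 0 0 0.25;-10.3 -12 -9.1 0 0 0 0.25;-12.9 -15 -9.1 0 0 0 0.25;-15.5 -18 -9.1 0 0 0 0.25"
}}

```text
time: 23.55
ee_pos: [0.5613, 0.0376, 0.1031]
orientation: [0.149, 0.989, 0.0, 0.001]
wrist_force: [1.2, 0.8, 0.9]
gripper_width: 0.038
finger_force: 40.3
```

```bash
python3 - <<'E'
from h import *
s=env.sense();print(s["time"],s["ee_pos"],s["gripper_width"])
print(togo((.0027,0),.105,(.632,-.1152)))
E
```

```text
23.55 [0.56129078 0.03763109 0.10311801] 0.038033897403549226
[-11.52 -12.53  -0.18]
```

{"fn": "play_rows", "kwargs": {
  "moves": "-2.6 -2.8 0 0 0 0 0.25;-5.2 -5.6 0 0 0 0 0.25;-7.8 -8.4 0 0 0 0 0.25;-10.4 -11.2 0 0 0 0 0.25;-11.5 -12.6 0 0 0 0 0.25;-11.5 -12.6 0 0 0 0 0.25;-11.5 -12.6 0 0 0 0 0.25;-11.5 -12.6 0 0 0 0 0.25"
}}

```text
time: 24.22
ee_pos: [0.6332, -0.1142, 0.1023]
orientation: [0.149, 0.989, 0.0, -0.0]
wrist_force: [0.1, 0.6, -0.7]
gripper_width: 0.038
finger_force: 40.3
```

```bash
python3 - <<'E'
from h import *
P=[];D=[]
for i in range(6):
  im=eyes.read_camera("wrist");P.append(env.sense()["ee_pos"]);D.append(togo((.0028,-.0003),.074,(.632,-.1152)))
print(env.sense()["time"],np.mean(P,0),np.std(P,0),np.mean(D,0))
for n,z in(("spindle",.01),("gear_mid",.022),("pinion_mid",.06)):
  for r in spotter.find_in(n,"wrist")[:1]: b=r["bbox"];print(n,b,(b[0]+b[2])/2)
E
```

```text
24.5167 [ 0.63328652 -0.11369027  0.10254065] [8.71491813e-05 1.57741207e-04 7.64402216e-05] [-0.2        -0.15166667  2.855     ]
spindle [195.2, 129.2, 313.7, 230.3] 254.45
gear_mid [213.3, 155.0, 293.6, 215.8] 253.45000000000002
pinion_mid [223.3, 177.6, 289.2, 212.5] 256.25
```

{"fn": "play_rows", "kwargs": {
  "moves": "-0.2 -0.1 0.6 0 0 0 0.25;-0.2 -0.1 1.2 0 0 0 0.25;-0.2 -0.1 1.7 0 0 0 0.25;-0.2 -0.1 2 0 0 0 0.25;-0.2 -0.1 2.3 0 0 0 0.25;-0.2 -0.1 2.6 0 0 0 0.25;-0.2 -0.1 2.6 0 0 0 0.25"
}}

```text
time: 25.25
ee_pos: [0.6347, -0.1165, 0.0753]
orientation: [0.149, 0.989, 0.0, -0.001]
wrist_force: [-0.8, 0.6, -0.8]
gripper_width: 0.0381
finger_force: 40.3
```

{"fn": "play_rows", "kwargs": {
  "moves": "0 0 0.1 0 0 0 0.25;0 0 0.2 0 0 0 0.25;0 0 0.3 0 0 0 0.25;0 0 0.4 0 0 0 0.25;0 0 0.4 0 0 0 0.25"
}}

```text
time: 25.67
ee_pos: [0.6357, -0.1167, 0.0743]
orientation: [0.149, 0.989, -0.0, 0.001]
wrist_force: [-1.8, -0.1, 5.9]
gripper_width: 0.038
finger_force: 40.9
```

{"fn": "play_rows", "kwargs": {
  "moves": "0 0 0 0 0 0 0.8;0 0 0 0 0 0 0.8;0 0 0 0 0 0 0.8;0 0 -1.5 0 0 0 0.8;0 0 -5 0 0 0 0.8;0 0 -8 0 0 0 0.8;0 8 -8 0 0 0 0.8;0 12 -8 0 0 0 0.8"
}}

```text
time: 26.33
ee_pos: [0.6615, -0.0387, 0.1562]
orientation: [0.151, 0.988, -0.0, 0.004]
wrist_force: [1.4, 1.3, -0.4]
gripper_width: 0.0679
finger_force: 0.0
```

{"fn": "play_rows", "kwargs": {
  "moves": "1 4 0 0 0 0 0.8;2 7 0 0 0 0 0.8;2 7 0 0 0 0 0.8;2 7 0 0 0 0 0.8"
}}

```text
time: 26.67
ee_pos: [0.661, 0.0379, 0.1518]
orientation: [0.147, 0.989, -0.0, -0.0]
wrist_force: [0.5, 0.2, 0.1]
gripper_width: 0.0682
finger_force: 0.0
```

```bash
python3 - <<'E'
from h import *
s=env.sense();print(s["time"],s["ee_pos"],s["wrist_force"])
b=eyes.read_camera("scene");a=eyes.read_camera("top")
A=cv2.resize(b[150:300,70:270],(800,600),interpolation=cv2.INTER_CUBIC)
A[:180,560:]=cv2.resize(a[120:210,270:390],(240,180))
cv2.imwrite("pics/fin.png",A[:,:,::-1])
for n in("glue_mid","bracket_mid","jar_mid"):
  for cam in("top","scene"):print(n,cam,[np.round(onz(cam,r["point"],Z[n]),3)[:2] for r in spotter.tip_of(n,cam)[:1]])
E
```

```text
26.6667 [0.66095205 0.03789496 0.15176548] [0.51230577 0.21236131 0.11349629]
glue_mid top [array([ 0.603, -0.253])]
glue_mid scene [array([ 0.604, -0.263])]
bracket_mid top []
bracket_mid scene [array([0.436, 0.095])]
jar_mid top [array([ 0.468, -0.108])]
jar_mid scene [array([ 0.467, -0.098])]
```

View pics/fin.png

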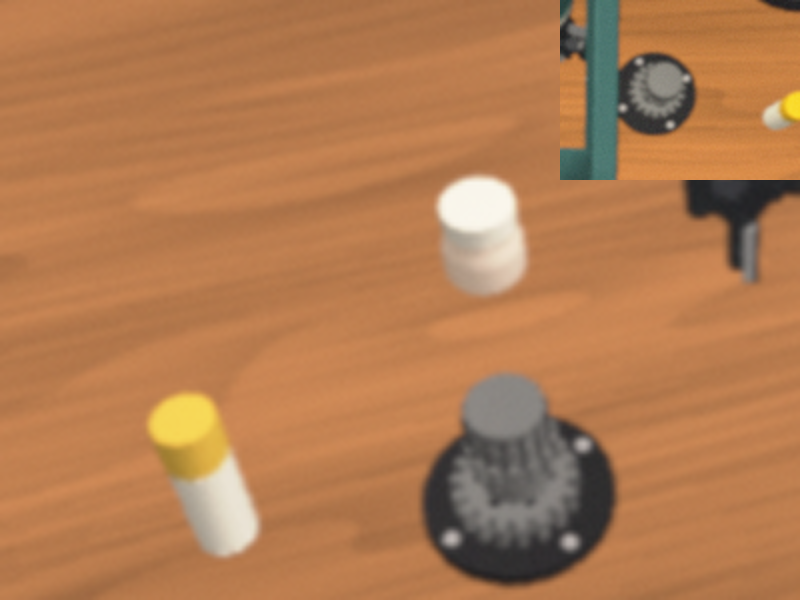

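The picture shows the full stack on the base with the cap level on top at (505,405); the glue stick and jar still stand. One numeric check of the cap's height, then hand in.

```bash
python3 - <<'E'
from h import *
for z in(.080,.086,.092): print(z,onz("scene",(196.2,250.5),z))
sign_off()
E
```

```text
0.08 [ 0.63041887 -0.11458773  0.08      ]
0.086 [ 0.63506493 -0.11499934  0.086     ]
0.092 [ 0.639711   -0.11541095  0.092     ]
the job is handed in; nothing more can be done
```

The gear stack is assembled on the shaft in the order asked (big gear, sleeve, small gear, cap), with everything released, the glue stick, bracket and jar left alone, and the job handed in at about 27 s.

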